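Clamp a stamped clip in the cam press and hold it at top lift

ROBOT

A 7-joint arm with a two-finger parallel gripper is mounted at the origin on the work surface; the furniture and walls round the work are solid. World frame = base frame: x ahead of the robot, y to its left, z up, the work surface at z = 0. Lengths are in m, angles in rad, forces in N, time in s.
With the tool pointing down it reaches from about 0.425 to 0.925 m from the base axis. Payload 6.8 kg.
Tool frame: the origin (TCP) lies at the very end of the fingers, on their centre line; the grasp point (between the pads) lies bot.hold_point_z behind it (bot.hold_point_z is the distance from the TCP to the grasp point, in m); x points along the fingers, z is the direction in which the jaws open and shut, and the axes are right-handed (so a half turn about x gives the same grasp; the last joint's range is limited). The gripper opens to 85 mm and grips with 20 to 120 N. Pads are 22 mm wide; open, the fingers measure 114 mm over their backs; the gripper's body (76 mm by 85 mm) begins 54 mm behind the grasp point. The pads swing forward as they close: fully open they stand 13 mm farther back than shut.
Start: joints at [1.092, 0.477, 0.022, 1.555, -0.011, 1.109, -0.083], TCP at [0.245, -0.629, 0.231] pointing down, gripper open.
Joint ranges: [-2.96, 2.96], [-0.34, 2.1], [-1.41, 1.46], [0.24, 2.44], [-1.37, 4.51], [0.17, 1.92], [-2.96, 2.96]. Speed limits (rad/s): [2.39, 2.39, 3.14, 3.14, 3.14, 3.14, 3.14].

INTERFACE

Orientations are given as a unit quaternion [w, x, y, z].
In Python, from station import bot gives the robot as it stands.
- The arm moves only by the tool drive_tool, never from a script. Its arguments are lists of equal length, an entry for each row: "slide": the shift along the world's x, y, z in mm, a list of three; "turn": the turn, a rotation vector about the world's x, y, z in rad, a list of three; "gripper": the opening, from 0 (shut) to 1 (fully open). A call has 1 to 10 rows; each row is the pose to reach, as a shift and turn from the pose measured when the call began; what a row does not reach only later rows make up. A row lasts 1/10 s, in which the tool goes at most 50 mm and 8.59 degrees, less where a joint would pass 70% of its speed; a pose out of reach is approached as far as the arm can. A call with a gripper value outside its range is refused whole. The fingers move at their own pace and stop on an object; "squeeze" is the grip in N (left out, the last holds). Time passes only in rows, so rows that repeat a pose let the fingers close. It gives the time, the measured TCP pose, the force and the opening at its end, in the units of the state.
- bot.get_obs(): the state, without advancing time (a new reading comes with each control period).
- bot.read_camera(name): name is "scene" or "top"; returns a dict with "color" (420x560x3 uint8, red, green, blue), "fovy" (degrees; the focal length in pixels is half the picture's height over the tangent of half this angle, whatever the lens; pixels are square), "cx", "cy" (the principal point, pixels), "R" (3x3) and "t" (3): a world point X has camera coordinates R X + t. Camera axes: x right, y down, z forward; pixel columns grow to the right and rows downward; lengths in m; the calibration is good to about 2 mm. A picture is of the moment at which its call begins. There is no depth.
- bot.hand_in(): hands the job in, once; it reports no verdict.
The state is a dict: "t": time; "q": joint angles; "joint_vel": joint speeds; "joint_torque": joint torques, N m; "eef_pos": TCP position; "tool_rot": TCP orientation; "contact_force": force on the tool from outside, world axes, zero at the start; "torque": the same for the moment, N m; "gripper_width": opening from 0.0 (shut) to 1.0 (fully open).
Only numpy, scipy, OpenCV 4.12 (cv2) and the standard library are available. Lean on these libraries where they do the work, as an engineer would, in place of code of your own. Each camera call takes 0.05 s, during which the arm holds its last target.

TASK

A stamped clip lies in the nest of the small cam press on the bench. Swing the blue arm of the press over the clip until it rests fully home in its catch, then raise the red-handled cam lever to its highest lift point, where the lever stands straight up, so that the clip is pressed against the foot under the arm. The lever springs back, so finish while the gripper is still holding it there: do not let go, do not run past the top, and leave the other things on the bench where they are.

Things in the scene. Friction and masses are not known exactly. Their poses are not given: they have to be found in the camera images.
- cam_press: cam press, fixed to the bench: grey base 165 x 105 x 12 mm, two aluminium cheeks, pivot post, dark C-shaped catch post at x = -0.055. Origin at bench height under the nest; x points from catch to pivot post (roughly away from the robot), y left (open side of the catch, where the arm swings out), z up. The red-handled lever is on its -y side. Highest fixed point 130 mm up
- swing_arm (a joint): angle of the blue swing arm about the upright pivot post: 0 = fully home in its catch against its stop (arm over the clip, pointing along -x of the press), grows as the arm swings out horizontally to the press's +y side, up to 1.4. It starts between 0.8 and 1.25 and stays where it is left (slight friction, about 0.4 N at the knob)
- swing_knob (a point): middle of the black upright knob, 17 mm thick and 30 mm tall, at the free end of the blue swing arm, 140 mm from the pivot axis; the arm itself is 16 mm wide, 10 mm thick, its top 20 mm below this point. Free all round and above
- swing_pivot (a point): point on the swing arm's upright pivot axis at the height of swing_knob, 143 mm above the bench (fixed to the press, at x = 0.055, y = 0 in its frame)
- cam_lever (a joint): angle of the cam lever about its horizontal axle (the press's y axis): 0 = down on its stop (start), pointing to the press's -x, 15 degrees above level; grows as the handle rises and swings over toward +x. 1.30 = straight up = highest lift; past it the lift falls, to the end stop at 1.85. A spring always turns it back to 0 (about 3.3 N at the handle when upright)
- lever_handle (a point): middle of the free length of the red handle, a round bar 15 mm thick and 64 mm long, parallel to the axle at the end of the 105 mm lever; it sticks out sideways to the press's -y side, so it can be pinched from above across its thickness with the closing line along the press's x. It turns with the lever
- lever_axle (a point): point on the lever's axle line (fixed to the press, at x = 0, y = -0.080 in its frame, 54 mm above the bench) beside the handle's middle: handle minus this point is the 105 mm crank radius
- press_foot: round sprung rubber foot, 12 mm across, under the blue arm; origin at its underside, 55 mm from the arm's pivot. With the arm home it is above the clip; it yields up to 6 mm at about 1.5 N per mm
- clip: the stamped steel clip, a 2 mm plate 18 x 26 mm with a small tab standing 6 mm high at one end, loose in the nest on the platen; origin at the middle of its underside. The lever lifts platen and clip by 10 mm; leave it in the nest
- tape_roll: roll of green tape lying flat, 96 x 101 x 24 mm, bystander; origin at the middle of its underside
- side_cutters: orange-handled side cutters, 69 x 128 x 13 mm, bystander; origin at the middle of the underside
- marker: blue and white marker pen lying down, 136 x 18 x 18 mm, bystander; origin at the middle of the underside
- gauge_set: five step gauges in a beech cradle, 45 x 110 x 38 mm, bystander; origin at the middle of the underside
Things that resemble listed ones, but are neither listed nor needed, are in the scene too. What is shaped like the cam_press but yellow is not meant.

How it is judged:
On the way, in this order (a step that is already met when the one before it is completed fails the run):
1. the blue arm rests home in its catch while the lever is still down (value of joint swing_arm below 0.06 rad and value of joint cam_lever below 0.3 rad), for 0.2 s.
2. the lever stands upright at its highest lift and the clip is pressed against the foot (value of joint cam_lever between 1.1 and 1.5 rad and contact force between clip and press_foot above 2 N), for 0.2 s.
At the end, for the whole second after the job is handed in: The blue arm is home in its catch (within 0.06 rad), the lever is held within 0.2 rad of upright (1.10 to 1.50) by the gripper's fingers (contact over 0.5 N), and the clip is pressed against the foot with more than 2 N (all of step 2 and value of joint swing_arm below 0.06 rad and contact force between the fingers and cam_lever above 0.5 N); the arm keeps its last pose, push and grip.
It fails at once if the lever is run well past its top (value of joint cam_lever above 1.65 rad).
It fails at once if a bystander is moved more than 30 mm (distance of any of tape_roll, side_cutters, marker, gauge_set from where it was at the start of the episode above 0.03 m).
It also fails if it takes over 48 s, if anything falls off the work surface, if the arm or the gripper's body presses on something with over 40 N, if the wrist force passes 120 N, or if a joint passes its speed limit or range.

## Working session

There is one attempt and no reset: what is moved stays moved. The work goes in short steps, Python scripts to look and compute and a tool call to move; the robot and the scene stay as the last step left them, time stands still between calls to the robot, and variables do not carry over. Pictures are saved under pics/ and viewed, and the job is handed in when it is done.

Besides the shell and the picture viewer there is one more tool, called by a JSON object that holds its "op" and its "data", one argument or row to a line. drive_tool: Moves the arm, as the interface text tells. Its arguments: {"type":"object","properties":{"slide":{"type":"array"},"turn":{"type":"array"},"gripper":{"type":"array"},"squeeze":{"type":"number"}},"required":["slide","turn","gripper"]}

```bash
mkdir -p pics
python3 - <<'E'
from station import bot
import cv2
for n in("scene","top"):
    d=bot.read_camera(n); cv2.imwrite(f"pics/{n}0.png",cv2.cvtColor(d["color"],cv2.COLOR_RGB2BGR))
    print(n,d["fovy"],d["cx"],d["cy"],d["R"],d["t"])
print(bot.get_obs(),bot.hold_point_z)
E
```

```text
scene 50.394757138602735 285.19490130499355 214.15889314515664 [[-0.82454714 -0.56577436 -0.00462495]
 [-0.4360929   0.64071776 -0.63190485]
 [ 0.36047885 -0.51901843 -0.77503217]] [0.54114248 0.37205922 1.16550253]
top 51.973090168877974 284.5716447529922 207.61479526646195 [[ 0.05305112 -0.99857727  0.00538714]
 [-0.97570929 -0.05298297 -0.21256574]
 [ 0.21254874  0.00602056 -0.97713192]] [-0.05532795  0.67119487  1.13593718]
{'t': 0.1, 'q': array([ 1.09190829,  0.47772084,  0.02232284,  1.55637087, -0.01149527,
        1.10931372, -0.08308065]), 'joint_vel': array([ 0.00024147, -0.00300376, -0.00071165, -0.0020318 ,  0.00093738,
        0.00178693, -0.00182348]), 'joint_torque': array([ 4.43091631e-03, -5.97758961e+01,  1.61412634e+00, -2.81954920e+01,
        1.29177675e-02,  4.98269001e-03,  7.56016902e-05]), 'eef_pos': array([ 0.24438541, -0.62861622,  0.23041256]), 'tool_rot': array([ 0.58309627,  0.39954864,  0.58412434, -0.39894658]), 'contact_force': array([ 0.11067914, -0.48647346,  0.7637323 ]), 'torque': array([ 0.00234388, -0.00406805,  0.04078192]), 'gripper_width': 1.0012704595543975} 0.0187
```

View pics/scene0.png

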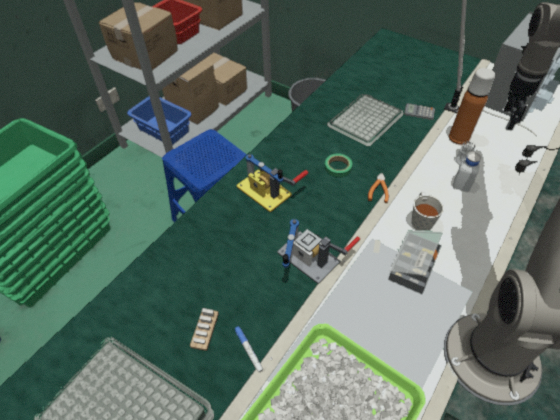

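View pics/top0.png

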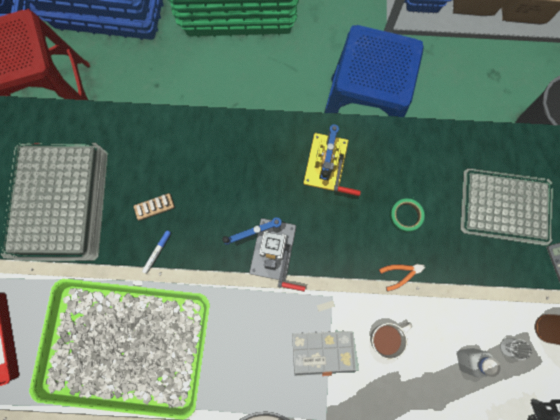

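The scene view shows the grey press at (312,250) and its yellow look-alike at (264,187). In the top view they are at (272,250) and (326,160). The grey one matches the description. Next is a close crop to check it.

Run:
```python
import cv2,numpy as np
s=cv2.imread("pics/scene0.png");t=cv2.imread("pics/top0.png")
a=cv2.resize(s[205:295,265:375],None,fx=7,fy=6.5,interpolation=cv2.INTER_CUBIC)
a=cv2.resize(s[205:290,265:375],(770,595),interpolation=cv2.INTER_CUBIC)
b=cv2.resize(t[210:300,215:325],(715,585),interpolation=cv2.INTER_CUBIC)
cv2.imwrite("pics/c_s.png",a);cv2.imwrite("pics/c_t.png",b)
```

```text
(no output)
```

View pics/c_s.png

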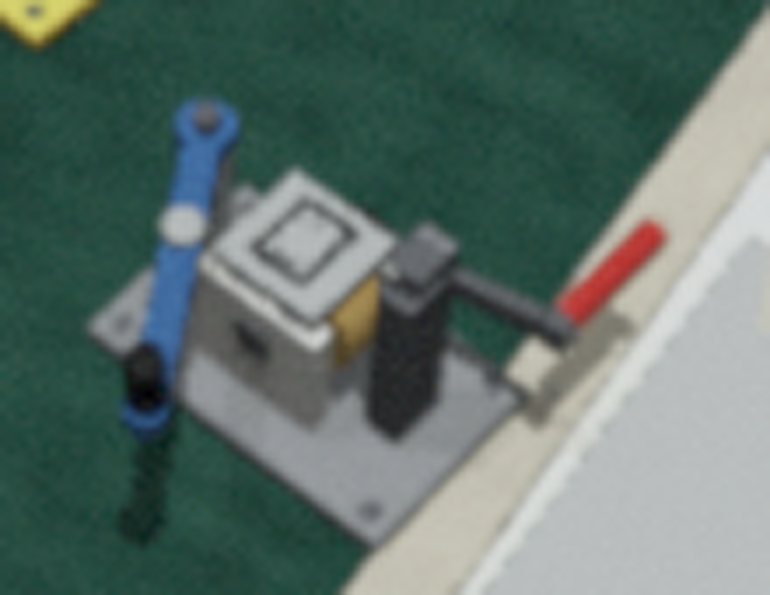

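View pics/c_t.png

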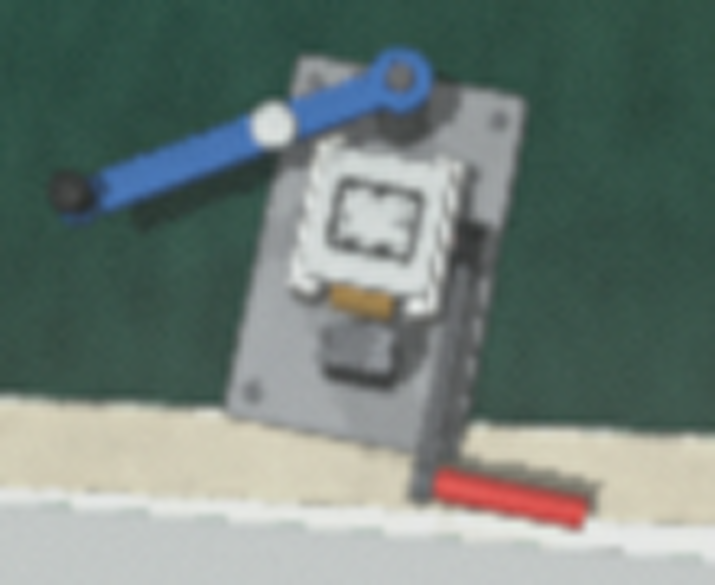

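```bash
cat > h.py <<'E'
import numpy as np,cv2
from station import bot
def ray(d,u,v):
    f=d["color"].shape[0]/2/np.tan(np.radians(d["fovy"])/2)
    r=d["R"].T@np.array([(u-d["cx"])/f,(v-d["cy"])/f,1]); return -d["R"].T@d["t"],r/np.linalg.norm(r)
def plane(d,u,v,z):
    o,r=ray(d,u,v); return o+r*(z-o[2])/r[2]
def tri(d1,p1,d2,p2):
    A=np.zeros((3,3));b=np.zeros(3);L=[]
    for d,p in((d1,p1),(d2,p2)):
        o,r=ray(d,*p);P=np.eye(3)-np.outer(r,r);A+=P;b+=P@o;L.append((P,o))
    x=np.linalg.solve(A,b); return x,[np.linalg.norm(P@(x-o)) for P,o in L]
def proj(d,X):
    f=d["color"].shape[0]/2/np.tan(np.radians(d["fovy"])/2)
    c=d["R"]@X+d["t"]; return f*c[:2]/c[2]+[d["cx"],d["cy"]]
E
cat > m.py <<'E'
from h import *
np.set_printoptions(precision=4,suppress=True)
S=bot.read_camera("scene");T=bot.read_camera("top")
s=lambda x,y:(265+x/7-.43,205+y/7-.43); t=lambda x,y:(215+x/6.5-.42,210+y/6.5-.42)
print("pivot tri",tri(S,s(207,117),T,t(401,76)),"plane .13",plane(S,*s(207,117),.13),plane(T,*t(401,76),.13))
print("knobtop tri",tri(S,s(145,355),T,t(70,188)),"plane .156",plane(T,*t(70,188),.156),plane(S,*s(145,355),.156))
C=[tri(S,s(*a),T,t(*b)) for a,b in (((567,318),(437,485)),((655,235),(585,515)))]
print(C)
# base corners (z .012)
print("base",[plane(T,*t(*p),.012) for p in((303,58),(525,100),(228,415),)],[plane(S,*s(*p),.012) for p in((90,328),(375,545),(520,400))])
# red centroid
for n,d,r in(("S",S,(215,255,330,370)),("T",T,(275,300,270,320))):
    c=d["color"].astype(int);m=((c[...,0]>130)&(c[...,1]<80)&(c[...,2]<90));k=np.zeros_like(m);k[r[0]:r[1],r[2]:r[3]]=1;m&=k
    ys,xs=np.nonzero(m);P=np.array([xs,ys]).T.astype(float);mu=P.mean(0);w,V=np.linalg.eigh(np.cov(P.T));print(n,len(P),mu,V[:,1],2*np.sqrt(3*w[1]))
    globals()["r"+n]=mu
print("red",tri(S,rS,T,rT))
E
python3 m.py
```

```text
pivot tri (array([0.6234, 0.0006, 0.1263]), [np.float64(0.0002956506059523684), np.float64(0.00029565060595222053)]) plane .13 [0.6222 0.0031 0.13  ] [0.6225 0.0004 0.13  ]
knobtop tri (array([0.5666, 0.128 , 0.1546]), [np.float64(0.0006250631296774517), np.float64(0.0006250631296773879)]) plane .156 [0.5658 0.1275 0.156 ] [0.5667 0.1289 0.156 ]
[(array([ 0.4614, -0.0229,  0.0845]), [np.float64(0.0003942527860815705), np.float64(0.00039425278608151313)]), (array([ 0.453 , -0.0844,  0.0788]), [np.float64(0.0006963046339590537), np.float64(0.000696304633959001)])]
base [array([0.65  , 0.0478, 0.012 ]), array([ 0.6362, -0.0531,  0.012 ]), array([0.4891, 0.0704, 0.012 ])] [array([0.6499, 0.0512, 0.012 ]), array([0.4898, 0.0736, 0.012 ]), array([ 0.4761, -0.0221,  0.012 ])]
S 59 [352.1864 243.7797] [-0.7008  0.7133] 16.84342286844982
T 27 [292.9259 285.5185] [-0.99  -0.141] 22.098522647358795
red (array([ 0.4581, -0.0533,  0.0831]), [np.float64(0.0010846409075570829), np.float64(0.0010846409075570772)])
```

Run:
```python
from h import *
from scipy.spatial.transform import Rotation as R
np.set_printoptions(precision=3,suppress=True)
S=bot.read_camera("scene");T=bot.read_camera("top")
for n,p in dict(bottle_base=(461,138),spray=(465,186),pole=(455,103),arm=(515,125)).items(): print(n,plane(S,*p,0),plane(S,*p,.2))
print("bottletop tri?",plane(S,484,75,.2),plane(S,484,75,.25),plane(T,550,330,.1))
o=bot.get_obs();w,x,y,z=o["tool_rot"];M=R.from_quat([x,y,z,w]).as_matrix();print(M)
print("gripper px",proj(S,o["eef_pos"]))
```

```text
bottle_base [ 0.376 -0.779  0.   ] [ 0.343 -0.524  0.2  ]
spray [ 0.275 -0.546  0.   ] [ 0.26  -0.332  0.2  ]
pole [ 0.475 -0.974  0.   ] [ 0.424 -0.685  0.2  ]
arm [ 0.229 -0.971  0.   ] [ 0.222 -0.683  0.2  ]
bottletop tri? [ 0.398 -0.902  0.2  ] [ 0.387 -0.818  0.25 ] [ 0.381 -0.722  0.1  ]
[[-0.     0.932  0.362]
 [ 0.001  0.362 -0.932]
 [-1.    -0.    -0.001]]
gripper px [506.371 123.836]
```

Run:
```python
import cv2
s=cv2.imread("pics/scene0.png")
cv2.imwrite("pics/c_r.png",cv2.resize(s[0:220,400:560],(580,600)[:2],interpolation=cv2.INTER_CUBIC))
```

```text
(no output)
```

View pics/c_r.png

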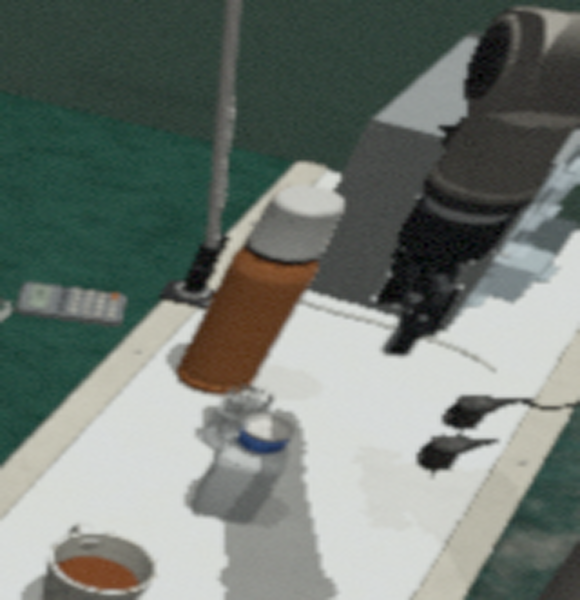

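Pivot is about (0.623, 0.001) and the knob is about (0.566, 0.128), which puts the arm at about 1.0 rad. The handle is at (0.457, -0.056, 0.082) and the press yaw is about -0.14. Grey, not yellow, is confirmed in the crops. Moving above the knob now.

{"op": "drive_tool", "data": {
  "slide": [
    [0,0,60],
    [60,140,60],
    [110,260,60],
    [165,390,60],
    [215,510,60],
    [265,630,60],
    [322,756,50],
    [322,756,40],
    [322,756,40],
    [322,756,40]
  ],
  "turn": [
    [0,0,0],
    [0,0,0.3],
    [0,0,0.6],
    [0,0,0.9],
    [0,0,1.2],
    [0,0,1.5],
    [0,0,1.625],
    [0,0,1.625],
    [0,0,1.625],
    [0,0,1.625]
  ],
  "gripper": [1,1,1,1,1,1,1,1,1,1],
  "squeeze": 25
}}

```text
t: 1.3
eef_pos: [0.4207, -0.2131, 0.2827]
tool_rot: [0.705, -0.055, 0.705, 0.055]
contact_force: [0.4, -0.4, -0.7]
gripper_width: 0.999
```

```bash
cat > st.py <<'E'
from h import *
from scipy.spatial.transform import Rotation as R
np.set_printoptions(precision=4,suppress=True)
o=bot.get_obs();w,x,y,z=o["tool_rot"];M=R.from_quat([x,y,z,w]).as_matrix()
print(o["t"],o["eef_pos"],"jaw",np.degrees(np.arctan2(M[1,2],M[0,2])),"app",M[:,0],"F",o["contact_force"],"w",o["gripper_width"],"q",o["q"])
E
python3 st.py
```

```text
1.3 [ 0.4207 -0.2131  0.2827] jaw 8.93246225190645 app [ 0.     -0.0008 -1.    ] F [ 0.3568 -0.3771 -0.7167] w 0.9993801206434287 q [ 0.7339  0.1156 -0.4278  1.9363  0.0546  1.1004  0.4397]
```

{"op": "drive_tool", "data": {
  "slide": [
    [145,341,-60],
    [145,341,-60],
    [145,341,-60],
    [145,341,-60],
    [145,341,-60],
    [145,341,-60],
    [145,341,-60],
    [145,341,-60],
    [145,341,-60],
    [145,341,-60]
  ],
  "turn": [
    [0,0,0.27],
    [0,0,0.27],
    [0,0,0.27],
    [0,0,0.27],
    [0,0,0.27],
    [0,0,0.27],
    [0,0,0.27],
    [0,0,0.27],
    [0,0,0.27],
    [0,0,0.27]
  ],
  "gripper": [0.7,0.7,0.7,0.7,0.7,0.7,0.7,0.7,0.7,0.7]
}}

```text
t: 2.3
eef_pos: [0.5655, 0.128, 0.2223]
tool_rot: [0.691, -0.15, 0.691, 0.149]
contact_force: [-0.2, -0.7, -0.3]
gripper_width: 0.701
```

```bash
python3 st.py
```

```text
2.3 [0.5655 0.128  0.2223] jaw 24.463442477100987 app [-0.0006 -0.0011 -1.    ] F [-0.2314 -0.6893 -0.2725] w 0.7011708284029143 q [ 0.1617  0.4004 -0.6319  1.7642  0.2672  1.0648 -0.1367]
```

{"op": "drive_tool", "data": {
  "slide": [
    [0,0,-45],
    [0,0,-80],
    [0,0,-88],
    [0,0,-88],
    [0,0,-88],
    [0,0,-88],
    [0,0,-88],
    [0,0,-88],
    [0,0,-88],
    [0,0,-88]
  ],
  "turn": [
    [0,0,0],
    [0,0,0],
    [0,0,0],
    [0,0,0],
    [0,0,0],
    [0,0,0],
    [0,0,0],
    [0,0,0],
    [0,0,0],
    [0,0,0]
  ],
  "gripper": [0.7,0.7,0.7,0.7,0.6,0.4,0.15,0.15,0.15,0.15],
  "squeeze": 25
}}

```text
t: 3.3
eef_pos: [0.5665, 0.1283, 0.1356]
tool_rot: [0.692, -0.15, 0.691, 0.149]
contact_force: [-1.2, -1.1, 5.9]
gripper_width: 0.188
```

```bash
python3 st.py
python3 - <<'E'
from h import *
S=bot.read_camera("scene")["color"][180:300,240:400,::-1];T=bot.read_camera("top")["color"][190:310,190:350,::-1]
cv2.imwrite("pics/g1.png",np.vstack([cv2.resize(x,(400,300),interpolation=cv2.INTER_CUBIC) for x in(S,T)]))
E
```

```text
3.3 [0.5665 0.1283 0.1356] jaw 24.45534759542706 app [ 0.0018 -0.0008 -1.    ] F [-1.169  -1.1083  5.892 ] w 0.18790737906970845 q [ 0.1245  0.4988 -0.5937  1.8423  0.3493  0.9043 -0.2048]
```

View pics/g1.png

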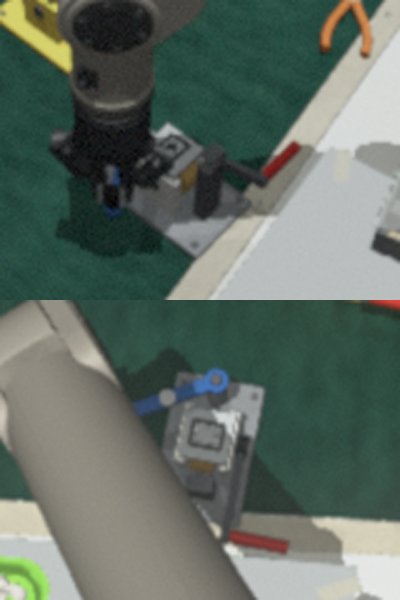

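{"op": "drive_tool", "data": {
  "slide": [
    [-13,-7,0],
    [-25,-15,0],
    [-37,-24,0],
    [-47,-34,0],
    [-56,-46,0],
    [-64,-58,0],
    [-71,-71,0],
    [-76,-85,0],
    [-80,-99,0],
    [-80,-99,0]
  ],
  "turn": [
    [0,0,0.105],
    [0,0,0.21],
    [0,0,0.314],
    [0,0,0.419],
    [0,0,0.524],
    [0,0,0.628],
    [0,0,0.733],
    [0,0,0.838],
    [0,0,0.942],
    [0,0,0.942]
  ],
  "gripper": [0.15,0.15,0.15,0.15,0.15,0.15,0.15,0.15,0.15,0.15]
}}

```text
t: 4.4
eef_pos: [0.4859, 0.028, 0.1358]
tool_rot: [0.548, -0.447, 0.548, 0.447]
contact_force: [-1.1, 1.9, 0.8]
gripper_width: 0.186
```

```bash
python3 st.py
```

```text
4.4 [0.4859 0.028  0.1358] jaw 78.41628428501808 app [ 0.0007  0.0004 -1.    ] F [-1.0712  1.8818  0.7727] w 0.1859680108091217 q [ 0.512   0.4164 -0.8424  2.0444  0.4118  0.8535  0.8034]
```

{"op": "drive_tool", "data": {
  "slide": [
    [-1,-4,0],
    [-1,-6,0],
    [-1,-8,0],
    [-1,-10,0],
    [-1,-10,0]
  ],
  "turn": [
    [0,0,0.03],
    [0,0,0.05],
    [0,0,0.06],
    [0,0,0.07],
    [0,0,0.07]
  ],
  "gripper": [0.15,0.15,0.15,0.15,0.15]
}}

```text
t: 4.9
eef_pos: [0.4846, 0.0208, 0.1358]
tool_rot: [0.533, -0.465, 0.53, 0.467]
contact_force: [-0.5, 7.4, -2.7]
gripper_width: 0.188
```

```bash
python3 st.py
```

```text
4.9 [0.4846 0.0208 0.1358] jaw 82.50856665471643 app [ 0.0007  0.004  -1.    ] F [-0.5382  7.3893 -2.6645] w 0.187913794570824 q [ 0.543   0.4191 -0.8597  2.0473  0.4163  0.8539  0.8861]
```

{"op": "drive_tool", "data": {
  "slide": [
    [0,-3,0],
    [0,-6,0],
    [0,-6,0],
    [0,-6,0]
  ],
  "turn": [
    [0,0,0],
    [0,0,0],
    [0,0,0],
    [0,0,0]
  ],
  "gripper": [0.15,0.15,0.15,0.15]
}}

```text
t: 5.3
eef_pos: [0.4847, 0.0207, 0.1359]
tool_rot: [0.534, -0.465, 0.528, 0.47]
contact_force: [0.3, 15.7, -6.2]
gripper_width: 0.186
```

```bash
python3 st.py;python3 - <<'E'
from h import *
S=bot.read_camera("scene")["color"][180:300,240:400,::-1];T=bot.read_camera("top")["color"][190:310,190:350,::-1]
cv2.imwrite("pics/g2.png",np.vstack([cv2.resize(x,(400,300),interpolation=cv2.INTER_CUBIC) for x in(S,T)]))
E
```

```text
5.3 [0.4847 0.0207 0.1359] jaw 82.71175878404259 app [ 0.0021  0.0115 -0.9999] F [ 0.3005 15.6874 -6.1867] w 0.18598668194156565 q [ 0.5519  0.4195 -0.8641  2.0481  0.4106  0.8495  0.8981]
```

View pics/g2.png

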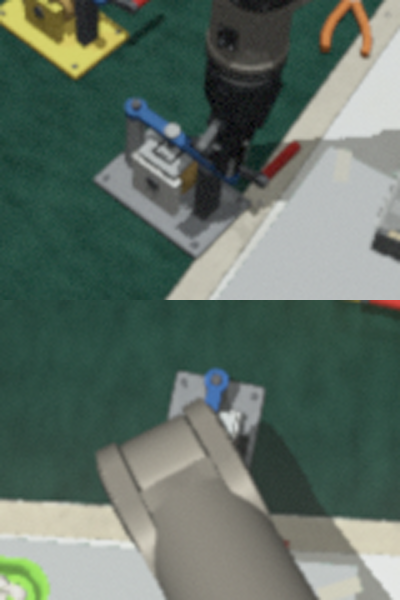

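{"op": "drive_tool", "data": {
  "slide": [
    [0,0,0],
    [0,0,0],
    [0,0,0],
    [0,0,0],
    [0,0,30],
    [0,0,70],
    [0,0,90],
    [0,0,90]
  ],
  "turn": [
    [0,0,0],
    [0,0,0],
    [0,0,0],
    [0,0,0],
    [0,0,0],
    [0,0,0],
    [0,0,0],
    [0,0,0]
  ],
  "gripper": [0.5,0.5,0.5,0.5,0.5,0.5,0.5,0.5]
}}

```text
t: 6.2
eef_pos: [0.4866, 0.0205, 0.2289]
tool_rot: [0.536, -0.466, 0.527, 0.468]
contact_force: [0.9, 0.1, 0.1]
gripper_width: 0.501
```

```bash
python3 st.py
```

```text
6.2 [0.4866 0.0205 0.2289] jaw 82.64406841728587 app [ 0.0077  0.0105 -0.9999] F [0.8584 0.076  0.1125] w 0.5014790415746309 q [ 0.6489  0.2913 -0.9451  1.9539  0.2673  1.0197  1.0267]
```

{"op": "drive_tool", "data": {
  "slide": [
    [0,-20,0],
    [-10,-40,0],
    [-20,-60,0],
    [-30,-80,0],
    [-30,-80,0],
    [-30,-80,0],
    [-30,-80,0],
    [-30,-80,0],
    [-30,-80,0],
    [-30,-80,0]
  ],
  "turn": [
    [0,0,-0.15],
    [0,0,-0.3],
    [0,0,-0.45],
    [0,0,-0.6],
    [0,0,-0.75],
    [0,0,-0.9],
    [0,0,-1.05],
    [0,0,-1.2],
    [0,0,-1.35],
    [0,0,-1.5]
  ],
  "gripper": [0.5,0.5,0.5,0.5,0.5,0.5,0.5,0.5,0.5,0.5]
}}

```text
t: 7.2
eef_pos: [0.4559, -0.06, 0.2279]
tool_rot: [0.71, 0.02, 0.703, -0.025]
contact_force: [0.0, -0.2, -0.1]
gripper_width: 0.5
```

```bash
python3 st.py;python3 - <<'E'
from h import *
S=bot.read_camera("scene")["color"][180:300,240:400,::-1];T=bot.read_camera("top")["color"][190:310,190:350,::-1]
cv2.imwrite("pics/g3.png",np.vstack([cv2.resize(x,(400,300),interpolation=cv2.INTER_CUBIC) for x in(S,T)]))
E
```

```text
7.2 [ 0.4559 -0.06    0.2279] jaw -3.621267031676293 app [ 0.0093 -0.0073 -0.9999] F [ 0.0119 -0.1647 -0.1137] w 0.49995324527884033 q [ 0.6135  0.1789 -0.6843  2.0231  0.1457  0.9754 -0.2073]
```

View pics/g3.png

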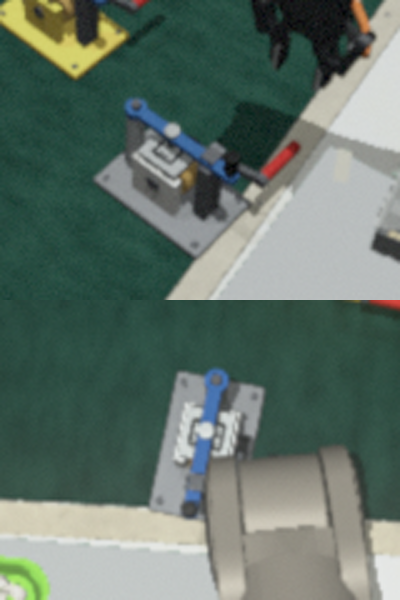

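{"op": "drive_tool", "data": {
  "slide": [
    [1,0,0],
    [1,0,-45],
    [1,0,-85],
    [1,0,-115],
    [1,0,-135],
    [1,0,-150],
    [1,0,-160],
    [1,0,-165],
    [1,0,-165],
    [1,0,-165]
  ],
  "turn": [
    [0.007,0.009,-0.077],
    [0.007,0.009,-0.077],
    [0.007,0.009,-0.077],
    [0.007,0.009,-0.077],
    [0.007,0.009,-0.077],
    [0.007,0.009,-0.077],
    [0.007,0.009,-0.077],
    [0.007,0.009,-0.077],
    [0.007,0.009,-0.077],
    [0.007,0.009,-0.077]
  ],
  "gripper": [0.6,0.6,0.6,0.6,0.6,0.6,0.6,0.6,0.6,0.6]
}}

```text
t: 8.3
eef_pos: [0.4575, -0.0599, 0.0635]
tool_rot: [0.706, 0.047, 0.705, -0.048]
contact_force: [1.0, 0.2, 0.3]
gripper_width: 0.603
```

```bash
python3 st.py;python3 - <<'E'
from h import *
S=bot.read_camera("scene")["color"][180:300,240:400,::-1];T=bot.read_camera("top")["color"][190:310,190:350,::-1]
cv2.imwrite("pics/g4.png",np.vstack([cv2.resize(x,(400,300),interpolation=cv2.INTER_CUBIC) for x in(S,T)]))
E
```

```text
8.3 [ 0.4575 -0.0599  0.0635] jaw -7.6967564866361124 app [ 0.0011 -0.0007 -1.    ] F [1.0424 0.1752 0.2734] w 0.6028176075832304 q [ 0.4706  0.4422 -0.5679  2.1597  0.3974  0.6394 -0.5113]
```

View pics/g4.png

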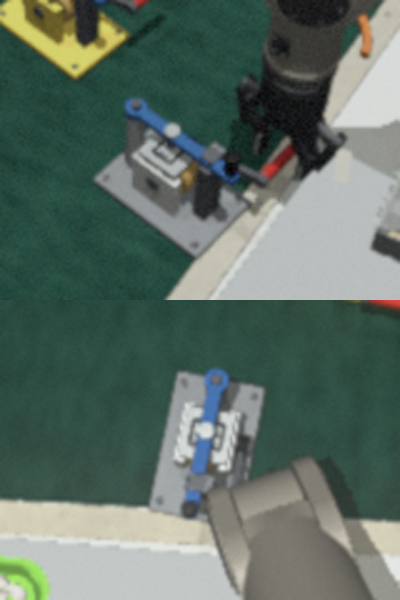

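The picture shows the red handle between the open fingers and the blue arm still home. Closing on the handle.

{"op": "drive_tool", "data": {
  "slide": [
    [0,0,0],
    [0,0,0],
    [0,0,0],
    [0,0,0],
    [0,0,0],
    [0,0,0]
  ],
  "turn": [
    [0,0,0],
    [0,0,0],
    [0,0,0],
    [0,0,0],
    [0,0,0],
    [0,0,0]
  ],
  "gripper": [0.4,0.2,0.1,0.1,0.1,0.1],
  "squeeze": 35
}}

```text
t: 9.0
eef_pos: [0.4547, -0.0599, 0.0634]
tool_rot: [0.704, 0.047, 0.707, -0.048]
contact_force: [-7.7, 1.0, 6.8]
gripper_width: 0.161
```

```bash
python3 st.py
```

```text
9.0 [ 0.4547 -0.0599  0.0634] jaw -7.72481218785879 app [-0.0039 -0.0017 -1.    ] F [-7.6548  1.0309  6.8143] w 0.16096091143709143 q [ 0.4709  0.441  -0.5684  2.1624  0.3961  0.6428 -0.5117]
```

{"op": "drive_tool", "data": {
  "slide": [
    [4,-1,13],
    [10,-1,25],
    [18,-3,37],
    [27,-4,47],
    [37,-5,56],
    [48,-7,64],
    [48,-7,64]
  ],
  "turn": [
    [0,0,0],
    [0,0,0],
    [0,0,0],
    [0,0,0],
    [0,0,0],
    [0,0,0],
    [0,0,0]
  ],
  "gripper": [0.1,0.1,0.1,0.1,0.1,0.1,0.1]
}}

```text
t: 9.7
eef_pos: [0.498, -0.0664, 0.1278]
tool_rot: [0.7, 0.046, 0.711, -0.049]
contact_force: [-19.3, 2.0, 23.2]
gripper_width: 0.16
```

```bash
python3 st.py;python3 - <<'E'
from h import *
S=bot.read_camera("scene")["color"][180:300,240:400,::-1];T=bot.read_camera("top")["color"][190:310,190:350,::-1]
cv2.imwrite("pics/g5.png",np.vstack([cv2.resize(x,(400,300),interpolation=cv2.INTER_CUBIC) for x in(S,T)]))
E
```

```text
9.7 [ 0.498  -0.0664  0.1278] jaw -7.7158126919992025 app [-0.0146 -0.003  -0.9999] F [-19.2784   2.0236  23.2442] w 0.16016407683915934 q [ 0.5105  0.4024 -0.612   2.0155  0.3124  0.8308 -0.4154]
```

View pics/g5.png

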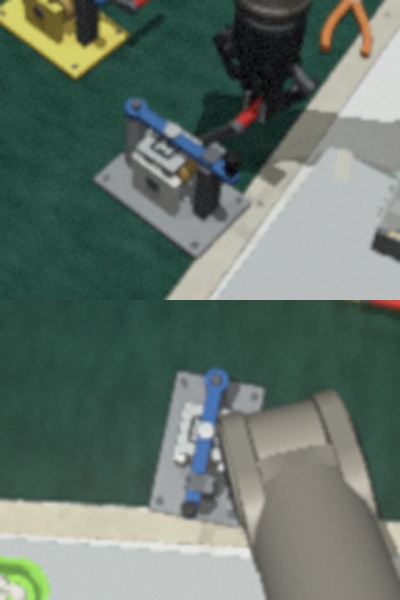

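```bash
python3 st.py;python3 - <<'E'
from h import *
o=bot.get_obs();print(o["torque"])
S=bot.read_camera("scene");c=S["color"]
cv2.imwrite("pics/g6.png",cv2.resize(c[195:265,300:390,::-1],(720,560),interpolation=cv2.INTER_CUBIC))
x=np.array([.990,-.140,0]);y=np.array([.140,.990,0]);z=np.array([0,0,1.])
for O in (np.array([.569,.0083,0]),np.array([.5665,.0083,0])):
  for b in(50,57.5,65):
    b=np.radians(b);A=O-.080*y+.054*z;H=A+.105*(-np.cos(b)*x+np.sin(b)*z)
    print([((proj(S,p)-[300,195])*8+4).round() for p in(H+.032*y,H,H-.032*y)],H)
E
```

```text
9.8 [ 0.4979 -0.0664  0.1277] jaw -7.7096659395637595 app [-0.0138 -0.0032 -0.9999] F [-17.8272   1.3532  23.0269] w 0.1574674015792504 q [ 0.5106  0.4018 -0.612   2.0165  0.3127  0.8296 -0.4157]
[ 0.53769784  3.86022917 -0.06398373]
[array([309., 305.]), array([365., 252.]), array([419., 200.])] [ 0.49098223 -0.06145102  0.13443467]
[array([286., 274.]), array([342., 221.]), array([397., 169.])] [ 0.50194771 -0.0630017   0.1425561 ]
[array([261., 244.]), array([317., 192.]), array([372., 140.])] [ 0.51386883 -0.06468751  0.14916232]
[array([315., 308.]), array([371., 255.]), array([425., 203.])] [ 0.48848223 -0.06145102  0.13443467]
[array([292., 277.]), array([348., 224.]), array([403., 172.])] [ 0.49944771 -0.0630017   0.1425561 ]
[array([267., 248.]), array([323., 195.]), array([378., 143.])] [ 0.51136883 -0.06468751  0.14916232]
```

View pics/g6.png

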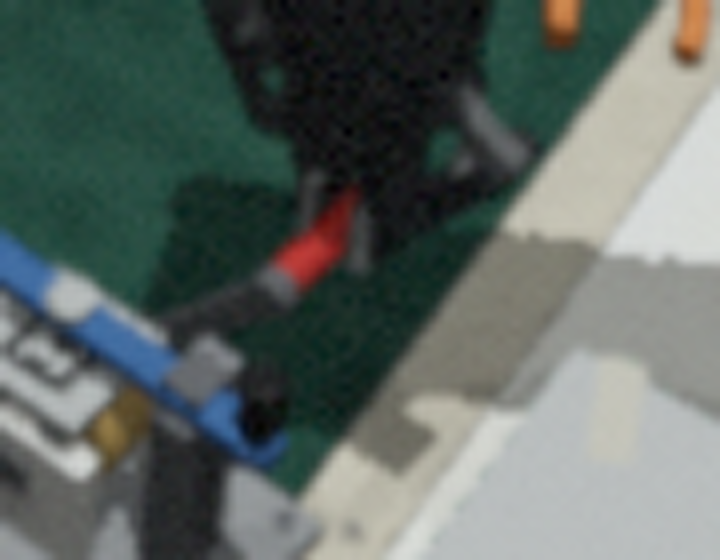

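{"op": "drive_tool", "data": {
  "slide": [
    [6,-1,6],
    [13,-2,10],
    [20,-3,13],
    [27,-4,15],
    [34,-5,17],
    [40,-6,18],
    [40,-6,18]
  ],
  "turn": [
    [0,0,0],
    [0,0,0],
    [0,0,0],
    [0,0,0],
    [0,0,0],
    [0,0,0],
    [0,0,0]
  ],
  "gripper": [0.1,0.1,0.1,0.1,0.1,0.1,0.1]
}}

```text
t: 10.55
eef_pos: [0.5367, -0.0715, 0.1464]
tool_rot: [0.699, 0.046, 0.712, -0.049]
contact_force: [-8.0, 2.9, 8.6]
gripper_width: 0.157
```

```bash
cat > look.py <<'E'
import sys
from h import *
S=bot.read_camera("scene");c=S["color"]
cv2.imwrite(sys.argv[1],cv2.resize(c[195:265,290:380,::-1],(720,560),interpolation=cv2.INTER_CUBIC))
x=np.array([.990,-.140,0]);y=np.array([.140,.990,0]);z=np.array([0,0,1.])
for O in (np.array([.568,.0083,0]),):
  for b in(70,80,90,100):
    b=np.radians(b);A=O-.080*y+.054*z;H=A+.105*(-np.cos(b)*x+np.sin(b)*z)
    print([((proj(S,p)-[290,195])*8+4).round() for p in(H+.032*y,H,H-.032*y)],H)
E
python3 st.py;python3 look.py pics/g7.png
```

```text
10.55 [ 0.5367 -0.0715  0.1464] jaw -7.690642696652894 app [-0.0176 -0.003  -0.9998] F [-8.0214  2.9376  8.5545] w 0.15707000970556606 q [ 0.4977  0.4351 -0.6056  1.9113  0.3118  0.9077 -0.3975]
[array([325., 227.]), array([382., 174.]), array([437., 123.])] [ 0.52124701 -0.0658723   0.15266773]
[array([287., 192.]), array([344., 140.]), array([399.,  89.])] [ 0.53874927 -0.06834737  0.15740481]
[array([247., 162.]), array([304., 111.]), array([360.,  61.])] [ 0.5568 -0.0709  0.159 ]
[array([208., 138.]), array([265.,  88.]), array([321.,  38.])] [ 0.57485073 -0.07345263  0.15740481]
```

View pics/g7.png

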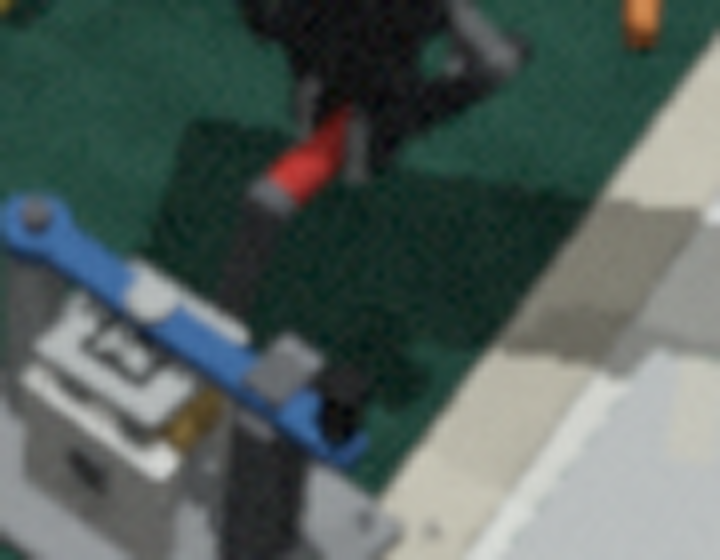

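{"op": "drive_tool", "data": {
  "slide": [
    [7,-1,1],
    [14,-2,2],
    [20,-3,2],
    [20,-3,2],
    [20,-3,2],
    [20,-3,2],
    [20,-3,2]
  ],
  "turn": [
    [0,0,0],
    [0,0,0],
    [0,0,0],
    [0,0,0],
    [0,0,0],
    [0,0,0],
    [0,0,0]
  ],
  "gripper": [0.1,0.1,0.1,0.1,0.1,0.1,0.1]
}}

```text
t: 11.3
eef_pos: [0.5561, -0.0741, 0.1491]
tool_rot: [0.699, 0.046, 0.712, -0.049]
contact_force: [-3.9, 1.9, 3.2]
gripper_width: 0.158
```

```bash
python3 st.py;python3 look.py pics/g8.png; python3 st.py
```

```text
11.3 [ 0.5561 -0.0741  0.1491] jaw -7.667958715826816 app [-0.0188 -0.0032 -0.9998] F [-3.9105  1.8877  3.1973] w 0.15803057627212289 q [ 0.4861  0.461  -0.5982  1.8634  0.3196  0.9333 -0.395 ]
[array([325., 227.]), array([382., 174.]), array([437., 123.])] [ 0.52124701 -0.0658723   0.15266773]
[array([287., 192.]), array([344., 140.]), array([399.,  89.])] [ 0.53874927 -0.06834737  0.15740481]
[array([247., 162.]), array([304., 111.]), array([360.,  61.])] [ 0.5568 -0.0709  0.159 ]
[array([208., 138.]), array([265.,  88.]), array([321.,  38.])] [ 0.57485073 -0.07345263  0.15740481]
11.35 [ 0.5562 -0.0741  0.1491] jaw -7.670555584658518 app [-0.0188 -0.0032 -0.9998] F [-4.6831  2.2427  2.7425] w 0.15746079211258016 q [ 0.4861  0.461  -0.5981  1.8634  0.3196  0.9333 -0.3951]
```

View pics/g8.png

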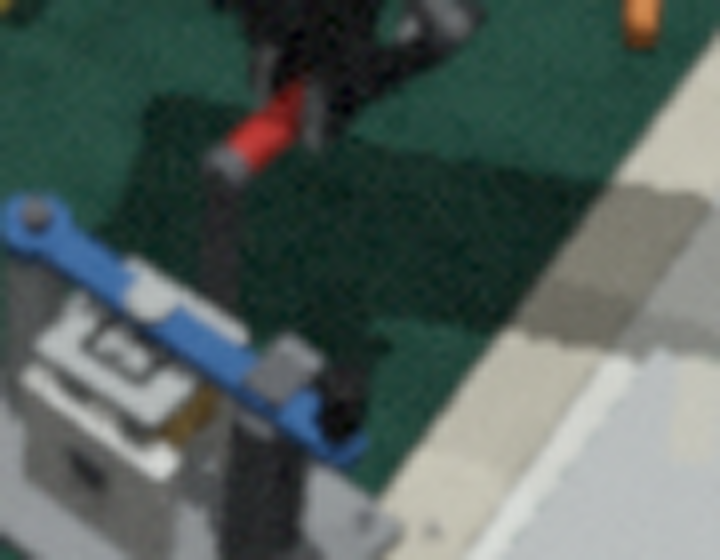

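The picture shows the lever upright, with the red bar's inner end at (243,157) against (247,162) predicted for 90°. The gripper is holding it and the blue arm is still home. Handing in.

Run:
```python
from station import bot
print(bot.hand_in())
o=bot.get_obs();print(o["t"],o["eef_pos"],o["contact_force"],o["gripper_width"])
```

```text
the job is handed in; nothing more can be done
None
the job is handed in; nothing more can be done
```

I swung the blue arm home in its catch and raised the red-handled lever upright. I handed in at about 11.4 s with the gripper still holding the handle.

**Last checks**
- **Blue arm:** it met a hard stop at y = 0.0207 m against 0.020 predicted. Reaction rose to about 16 N with no further movement. The last picture still shows it home.
- **Lever:** the red bar's inner end was within about 1 px of where 90° (upright) puts it, and the tool was at x = 0.556 m against 0.557 predicted. The lever stayed below the top all the way up.
- **Grip:** the opening was 0.158, steady on the bar. The outside force was about 5 N.

**Not clean or not checked**
- Partway up there was an unexpected push of about 30 N along the lever toward its axle, from compliance or an arc offset. It eased by the end.
- The handle slid a few millimetres down the pads. By the numbers it ended about 9 mm below the nominal grasp point but still between the pads.
- I had no measurement of the clip-to-foot force. I inferred it from the lever being upright with the arm home.
- I did not measure the bystanders' positions again. The moves stayed clear of them.

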